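Push the order board out to the customer's edge

ROBOT

A 6-joint arm with a two-finger parallel gripper is mounted at the origin on the work surface. World frame = base frame: x ahead of the robot, y to its left, z up, the work surface at z = 0. Lengths are in m, angles in rad, forces in N, time in s.
With the tool pointing down it reaches from about 0.35 to 0.975 m from the base axis. Payload 4.9 kg.
Tool frame: the origin (TCP) lies midway between the tips of the shut fingers; the grasp point (between the pads) lies behind it (manip.grasp_offset is the y of the grasp point in the tool frame, in m); y points along the fingers, z is the direction in which the jaws open and shut, and the axes are right-handed (so a half turn about y gives the same grasp; the last joint's range is limited). The gripper opens to 85 mm and grips with 20 to 120 N. Pads are 22 mm wide; open, the fingers measure 114 mm over their backs; the gripper's body (76 mm by 85 mm) begins 54 mm behind the grasp point. The pads swing forward as they close: fully open they stand 13 mm farther back than shut.
Start: joints at [-1.228, 0.053, 1.613, -0, 1.476, -0.119], TCP at [0.278, -0.56, 0.231] pointing down, gripper open.
Joint ranges: [-3.01, 3.01], [-1.01, 2.22], [0.06, 2.58], [-1.02, 4.17], [0.09, 2.62], [-3.14, 3.14]. Speed limits (rad/s): [2.57, 2.57, 3.14, 3.14, 3.14, 3.14].

INTERFACE

Orientations are given as a unit quaternion [w, x, y, z].
In Python, from plant import manip gives the robot as it stands. The module is installed in compiled form; this text tells all that it offers.
- The arm moves only by the shell command python3 -m jog 'ROWS'. ROWS is a JSON object of lists of equal length, an entry for each row: "offset": the shift along the world's x, y, z in units of 50 mm (1.0 is 50 mm), a list of three; "angular": the turn, a rotation vector about the world's x, y, z in units of 6 degrees (1.0 is 6 degrees), a list of three; "jaw": the finger opening in mm, from 0 to 85.4. In form: {"offset": [[tx, ty, tz], ...], "angular": [[ax, ay, az], ...], "jaw": [jaw, ...]}. A call has 1 to 12 rows; each row shifts and turns the commanded pose from where the row before left it; what a row does not reach is not made up. A row lasts 1/10 s, in which the tool goes at most 50 mm and 8.59 degrees, less where a joint would pass 70% of its speed; a pose out of reach is approached as far as the arm can. A call is refused whole if a number of a shift passes 1 or a number of a turn 1, either way. A call with a gripper value outside its range is refused whole. The fingers move at their own pace and stop on an object; the grip force is fixed at half the most. Time passes only in rows, so rows that do not move let the fingers close. It gives the time, the measured TCP pose, the force and the opening at its end, in the units of the state.
- manip.state(): the state, without advancing time (a new reading comes with each control period).
- manip.grab_frame(name): name is "scene" or "top"; returns the picture (480x640x3 uint8, blue, green, red); there is no depth.
- manip.camera_model(name): a dict with "fx", "fy", "cx", "cy" (pixels), "rvec" (rotation vector, rad) and "tvec" (3), from world to camera coordinates, as OpenCV has them. Camera axes: x right, y down, z forward; pixel columns grow to the right and rows downward; lengths in m; the calibration is good to about 2 mm. A picture is of the moment at which its call begins. camera_model takes no time and is no camera call.
- manip.job_done(): hands the job in, once; it reports no verdict.
The state is a dict: "time": time; "joint_pos": joint angles; "joint_vel": joint speeds; "joint_efforts": joint torques, N m; "tool_pos": TCP position; "tool_rot": TCP orientation; "contact_force": force on the tool from outside, world axes, zero at the start; "ft_torque": the same for the moment, N m; "gripper_width": opening from 0.0 (shut) to 1.0 (fully open).
Only numpy, scipy, OpenCV 4.12 (cv2) and the standard library are available. Lean on these libraries where they do the work, as an engineer would, in place of code of your own. Each camera call takes 0.05 s, during which the arm holds its last target.

TASK

First push the small orange carton sideways out of the yellow-striped lane on the raised counter shelf, to either side, and leave it standing on the shelf completely beyond the stripe. Then push the flat blue order board along the lane, out over the black-trimmed edge, until the white line across it lies right above that edge, with the board square to the edge and between the stripes, ready for a customer to take. Push only: do not lift or tip the carton or the board, and leave everything else where it stands.

Things in the scene. Friction and masses are not known exactly. Their poses are not given: they have to be found in the camera images.
- riser: White raised counter shelf standing fixed on the table, 320 (its x) x 420 (its y) mm, flat top 80 mm above the table; origin under its centre at table height. Its -y end is the hand-over edge, with a black trim 10 mm wide painted on the top right up to the rim, and on its face. Two yellow stripes painted flat on the top run along its y, each 8 mm wide, centred 74 mm either side of its centre line: the lane between them is 140 mm wide.
- handover_edge (a point): Middle of the upper rim of the black-trimmed hand-over edge, in the centre of the lane, at the height of the shelf's top. Its x runs along the edge, its -y points out over the edge, along the lane; nothing is beyond or beneath the edge but the table 80 mm lower.
- order_board: Loose flat blue board, 100 (its x) x 140 (its y) x 6 mm, about 0.2 kg (may differ by a third), lying on the shelf in the lane; its -y end leads towards the hand-over edge. Origin at centre of underside. A small brown sheet with grey dashes is pasted near its rear end, and a white line crosses it.
- board_line (a point): Centre of the 8 mm wide white line that crosses the board along its x, on its top face, 50 mm behind the board's leading end (so 50 mm of the board overhangs when the line is above the edge) and 90 mm ahead of its rear end.
- board_rear (a point): Middle of the board's rear (+y) end face, 3 mm above its underside: the face to push on.
- carton: The same orange carton, origin at centre of its underside.
- carton_center (a point): Centre (25 mm up) of the loose orange carton with a brown band, 44 x 44 x 50 mm high, about 0.22 kg, standing in the lane between board and hand-over edge, turned at random. It slides when pushed low down.
- tape_roll: Bystander: brown ring of tape, 56 mm across, 22 mm high, lying on the shelf near its closed end (+y), beside the lane; origin at centre of underside.
- screw_jar: Bystander: small glass jar with grey cap, 44 mm across, 60 mm high, on the shelf near its closed end (+y), on the other side of the lane from the tape; origin at centre of underside.
- pen_cup: Bystander: black pen cup with three pens, 72 mm across, 135 mm high with the pens, on the table left of the shelf; origin at centre of underside.
- green_pack: Bystander: green box 60 x 90 x 45 mm on the table right of the shelf; origin at centre of underside.
- screwdriver: Bystander: grey-handled screwdriver lying on the table right of the shelf, about 200 mm long along its x.
- red_pack: Bystander: red box 50 x 70 x 40 mm on the table left of the shelf; origin at centre of underside.
Things that resemble listed ones, but are neither listed nor needed, are in the scene too. Of the things shaped like the order_board, the blue one is meant.

How it is judged:
By the outcome, as a careful person would: the job done as asked, in the order asked, and still so for the second after the job is handed in, with the robot touching nothing.
It also fails if it takes over 61 s, if anything falls off the work surface, if the arm or the gripper's body presses on something with over 40 N, if the wrist force passes 120 N, or if a joint passes its speed limit or range.

## Working session

There is one attempt and no reset: what is moved stays moved. The work goes in short steps, Python scripts to look and compute and a shell command to move; the robot and the scene stay as the last step left them, time stands still between calls to the robot, and variables do not carry over. Pictures are saved under pics/ and viewed, and the job is handed in when it is done.

```bash
mkdir -p pics
python3 - <<'E'
from plant import manip
import cv2
s=manip.state();print(s)
for n in("scene","top"):
    cv2.imwrite(f"pics/{n}0.png",manip.grab_frame(n)); print(manip.camera_model(n))
print(manip.grasp_offset)
E
```

```text
{'time': 0.0, 'joint_pos': array([-1.22800007e+00,  5.33703800e-02,  1.61428992e+00, -4.02774745e-05,
        1.47597363e+00, -1.18981554e-01]), 'joint_vel': array([ 0.00032398, -0.00088337, -0.00029138,  0.00186794, -0.00054577,
       -0.00062931]), 'joint_efforts': array([-7.22226059e-05, -3.93687522e+01, -3.70173812e+01, -1.15594535e-04,
        7.03882019e-03,  2.14540108e-05]), 'tool_pos': array([ 0.27825502, -0.55895461,  0.23005706]), 'tool_rot': array([ 0.16172295, -0.16191231,  0.68905748, -0.68762627]), 'contact_force': array([ 0.37629993, -0.96826435,  0.06537341]), 'ft_torque': array([-0.0014201 ,  0.00566096,  0.01833028]), 'gripper_width': 0.9985479962585126}
{'fx': 623.6063251474047, 'fy': 623.6063251474047, 'cx': 314.62482408759075, 'cy': 227.01801665768494, 'rvec': array([ 0.96841932,  2.63958647, -0.81622328]), 'tvec': array([ 0.37725849, -0.20130475,  1.74684612])}
{'fx': 440.83135288181, 'fy': 440.83135288181, 'cx': 312.31934355645404, 'cy': 231.83231068381963, 'rvec': array([ 2.13610826, -2.13477596,  0.13565074]), 'tvec': array([0.02140993, 0.51700033, 1.00665533])}
-0.0187
```

View pics/scene0.png

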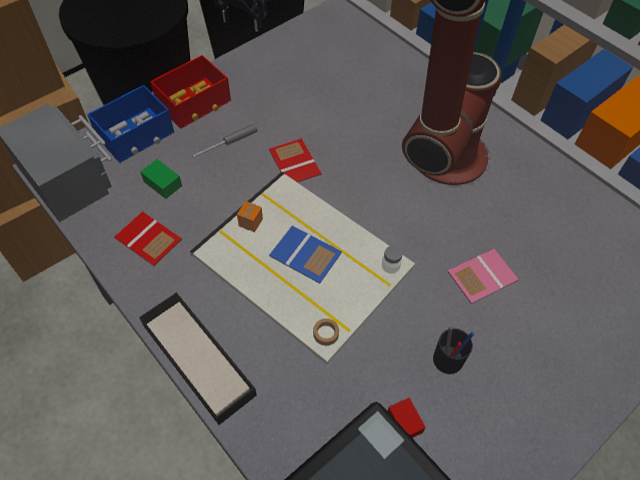

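View pics/top0.png

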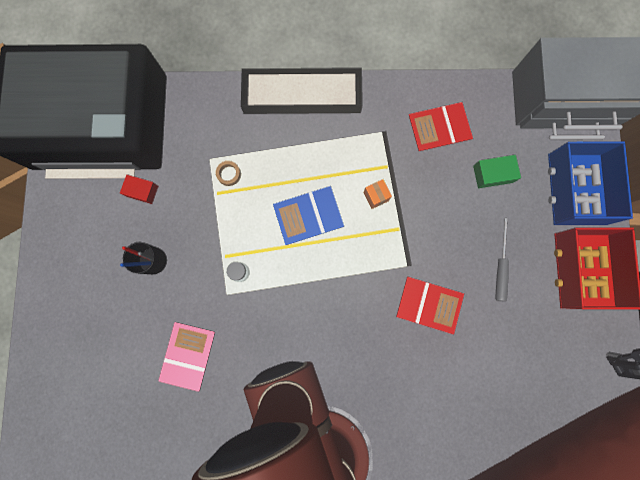

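```bash
cat > h.py <<'E'
import numpy as np, cv2
from plant import manip
def ray(name,uv,z):
    m=manip.camera_model(name);R=cv2.Rodrigues(m['rvec'])[0];t=np.asarray(m['tvec']).ravel()
    uv=np.atleast_2d(np.float64(uv));d=np.c_[(uv[:,0]-m['cx'])/m['fx'],(uv[:,1]-m['cy'])/m['fy'],np.ones(len(uv))]
    c=-R.T@t; w=d@R
    return (c+w*((z-c[2])/w[:,2])[:,None])
def proj(name,P):
    m=manip.camera_model(name);K=np.array([[m['fx'],0,m['cx']],[0,m['fy'],m['cy']],[0,0,1]])
    return cv2.projectPoints(np.float64(P).reshape(-1,1,3),m['rvec'],m['tvec'],K,None)[0].reshape(-1,2)
def mask(im,lo,hi,roi=None):
    h=cv2.cvtColor(im,cv2.COLOR_BGR2HSV);m=cv2.inRange(h,np.array(lo),np.array(hi))
    if roi is not None:
        k=np.zeros_like(m);x0,y0,x1,y1=roi;k[y0:y1,x0:x1]=1;m=m*k
    return m
E
python3 - <<'E'
from h import *
im=cv2.imread('pics/top0.png')
cv2.imwrite('pics/crop0.png',cv2.resize(im[115:305,195:425],None,fx=3.4,fy=3.15,interpolation=cv2.INTER_CUBIC)[:600,:800])
print('hom corners',ray('top',[(209,158),(384,131),(410,265),(226,294)],.08).round(4))
roi=(195,115,425,305)
Y=mask(im,(22,120,120),(35,255,255),roi)
n,l,st,ce=cv2.connectedComponentsWithStats(Y)
for i in range(1,n):
    if st[i,4]>60:
        p=np.argwhere(l==i)[:,::-1];w=ray('top',p,.08)[:,:2];c=w.mean(0);u=np.linalg.svd(w-c,full_matrices=False)[2][0]
        print('stripe',c.round(4),u.round(4),((w-c)@u).min(),((w-c)@u).max())
B=mask(im,(100,100,60),(130,255,255),roi)
ct=max(cv2.findContours(B,0,2)[0],key=cv2.contourArea);h=cv2.findContours
pts=np.argwhere(B>0)[:,::-1];w=ray('top',pts,.086)[:,:2].astype(np.float32)
r=cv2.minAreaRect(w);print('board',r,cv2.boxPoints(r).round(4))
O=mask(im,(5,130,80),(18,255,255),(355,170,400,215))
w=ray('top',np.argwhere(O>0)[:,::-1],.13)[:,:2].astype(np.float32)
r=cv2.minAreaRect(w);print('carton',r,cv2.boxPoints(r).round(4),w.mean(0))
E
```

```text
hom corners [[ 0.686   0.2635  0.08  ]
 [ 0.7499 -0.1469  0.08  ]
 [ 0.4355 -0.1981  0.08  ]
 [ 0.3704  0.2137  0.08  ]]
stripe [0.633  0.0462] [-0.1565  0.9877] -0.2007597749791923 0.19835257890375027
stripe [0.487  0.0215] [-0.1563  0.9877] -0.197762927013698 0.19987513017114117
board ((0.5487531423568726, 0.03129865974187851), (0.09829005599021912, 0.13814777135849), 17.779552459716797) [[ 0.4809  0.0821]
 [ 0.523  -0.0495]
 [ 0.6166 -0.0195]
 [ 0.5745  0.1121]]
carton ((0.5879566669464111, -0.12119537591934204), (0.04820423200726509, 0.0503680482506752), 25.238405227661133) [[ 0.5554 -0.1087]
 [ 0.5769 -0.1543]
 [ 0.6205 -0.1337]
 [ 0.599  -0.0881]] [ 0.5898525 -0.1223892]
```

View pics/crop0.png

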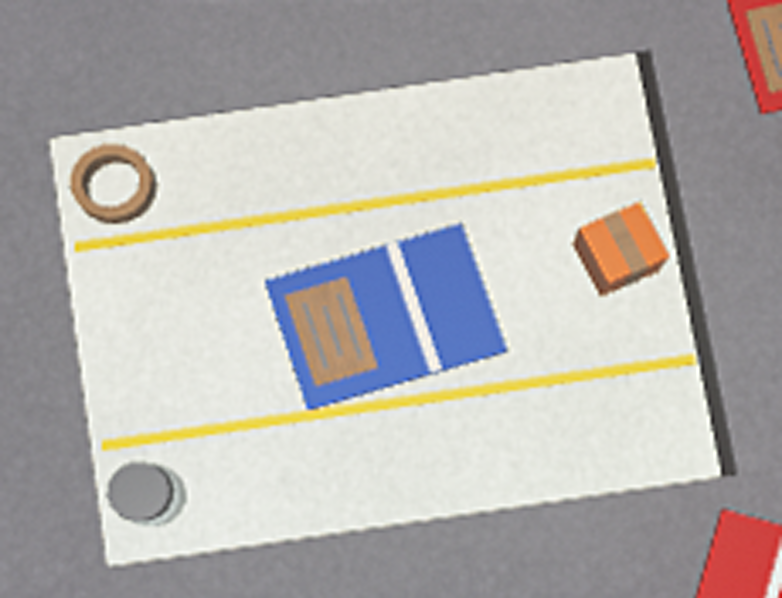

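```bash
cat >> h.py <<'E'
from scipy.spatial.transform import Rotation as Rn
YAW=np.arctan2(.1564,.9877); RO=np.array([.5604,.0346])
U=np.array([np.cos(YAW),np.sin(YAW)]);V=np.array([-U[1],U[0]])
def toR(p): d=np.atleast_2d(p)[:,:2]-RO; return np.c_[d@U,d@V]
def toW(p): p=np.atleast_2d(p); return RO+p[:,:1]*U+p[:,1:2]*V
def st():
    s=manip.state();q=s['tool_rot'];M=Rn.from_quat(np.r_[q[1:],q[0]]).as_matrix()
    print('t',round(s['time'],2),'tcp',s['tool_pos'].round(4),'riser',toR(s['tool_pos']).round(4)[0],'y',M[:,1].round(3),'jaw yaw rel riser x',np.degrees(np.arctan2(M[1,2],M[0,2])-YAW).round(2),'F',s['contact_force'].round(1),'g',s['gripper_width'].round(3),'q6',s['joint_pos'][5].round(2))
    return s,M
E
python3 - <<'E'
from h import *
st()
print(proj('top',[*np.c_[toW([[-.16,-.21],[.16,-.21],[.16,.21],[-.16,.21],[0,-.21],[-.07,-.21],[.07,-.21]]),np.full(7,.08)]]).round(1))
print(proj('scene',[*np.c_[toW([[-.16,-.21],[.16,-.21],[.16,.21],[-.16,.21]]),np.full(4,.08)]]).round(1))
im=cv2.imread('pics/scene0.png')
print(toR(ray('scene',[(283,174),(192,252),(328,360),(414,264)],.08)).round(4))
cv2.imwrite('pics/crop1.png',cv2.resize(im[165:365,185:420],None,fx=3.4,fy=3,interpolation=cv2.INTER_CUBIC)[:600,:800])
E
```

```text
Traceback (most recent call last):
  File "h.py", line 23, in st
    print('t',round(s['time'],2),'tcp',s['tool_pos'].round(4),'riser',toR(s['tool_pos']).round(4)[0],'y',M[:,1].round(3),'jaw yaw rel riser x',np.degrees(np.arctan2(M[1,2],M[0,2])-YAW).round(2),'F',s['contact_force'].round(1),'g',s['gripper_width'].round(3),'q6',s['joint_pos'][5].round(2))
                                                                                                                                                                                                                                      ^^^^^^^^^^^^^^^^^^^^^^^^
AttributeError: 'float' object has no attribute 'round'
```

```bash
sed -i "s/s\['gripper_width'\].round(3)/round(float(s['gripper_width']),3)/" h.py
python3 - <<'E'
from h import *
st()
print(proj('top',[*np.c_[toW([[-.16,-.21],[.16,-.21],[.16,.21],[-.16,.21],[0,-.21],[-.07,-.21],[.07,-.21]]),np.full(7,.08)]]).round(1))
print(proj('scene',[*np.c_[toW([[-.16,-.21],[.16,-.21],[.16,.21],[-.16,.21]]),np.full(4,.08)]]).round(1))
im=cv2.imread('pics/scene0.png')
print(toR(ray('scene',[(283,174),(192,252),(328,360),(414,264)],.08)).round(4))
cv2.imwrite('pics/crop1.png',cv2.resize(im[165:365,185:420],None,fx=3.4,fy=3,interpolation=cv2.INTER_CUBIC)[:600,:800])
E
```

```text
t 0.1 tcp [ 0.2783 -0.559   0.2302] riser [-0.3715 -0.5422] y [-0.001  0.002 -1.   ] jaw yaw rel riser x -72.54 F [-0.7  0.1  0.5] g 1.001 q6 -0.12
[[409.9 265.1]
 [384.4 130.4]
 [207.5 158.2]
 [224.5 294.4]
 [396.8 196.2]
 [402.5 226. ]
 [391.3 167.1]]
[[282.9 172.4]
 [191.2 252.1]
 [328.7 362.7]
 [416.8 264. ]]
[[-0.1562 -0.2062]
 [ 0.1587 -0.2088]
 [ 0.1563  0.205 ]
 [-0.1558  0.205 ]]
```

View pics/crop1.png

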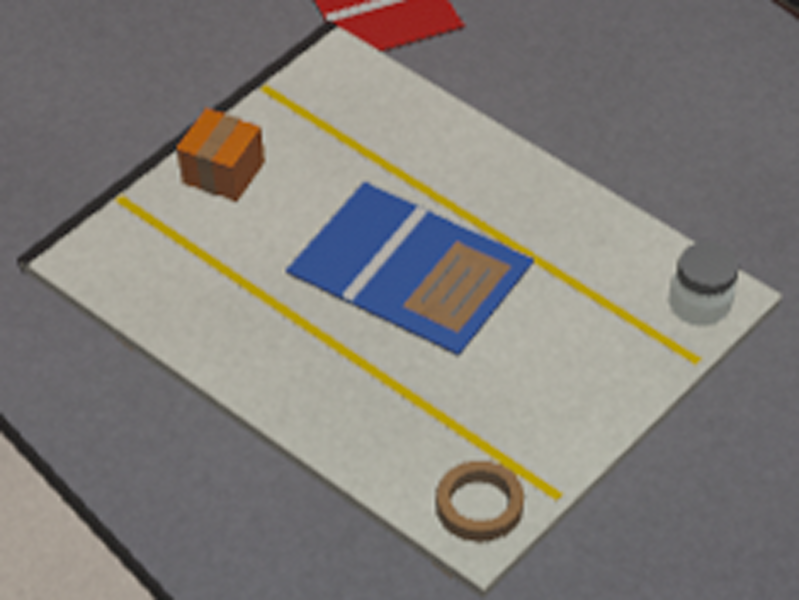

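```bash
cat >> h.py <<'E'
from scipy.optimize import minimize
def boxfit(ims,masks,c0,yaw0,dims,z0):
    # fit box silhouette to convex-hull masks (world yaw)
    def hull(n,p):
        a=np.array([[x,y,z] for x in(-.5,.5) for y in(-.5,.5) for z in(0,1)])*dims
        c,s=np.cos(p[2]),np.sin(p[2]);w=np.c_[p[0]+c*a[:,0]-s*a[:,1],p[1]+s*a[:,0]+c*a[:,1],z0+a[:,2]]
        m=np.zeros((480*4,640*4),np.uint8);q=cv2.convexHull((proj(n,w)*4+1.5).round().astype(np.int32));cv2.fillConvexPoly(m,q,1);return m
    T={n:cv2.fillConvexPoly(np.zeros((1920,2560),np.uint8),cv2.convexHull(np.vstack(cv2.findContours(cv2.resize(m,None,fx=4,fy=4,interpolation=cv2.INTER_LINEAR)//128,0,2)[0])),1) for n,m in masks.items()}
    f=lambda p:sum((hull(n,(p[0]/100,p[1]/100,p[2]/10))!=T[n]).sum()/T[n].sum() for n in T)
    best=min((minimize(f,[c0[0]*100,c0[1]*100,y*10],method='Nelder-Mead',options=dict(initial_simplex=np.array([c0[0]*100,c0[1]*100,y*10])+np.array([[0,0,0],[.6,0,0],[0,.6,0],[0,0,1.5]]),maxiter=150)) for y in yaw0),key=lambda r:r.fun)
    p=best.x/[100,100,10];return p,best.fun
def carton(tag,c0,r=45):
    out={}
    for k in(('top',),('scene',)): out.update({k[0]:None})
    ims={n:cv2.imread(f'pics/{n}{tag}.png') for n in('top','scene')};ms={}
    for n in ims:
        u,v=proj(n,[[c0[0],c0[1],.105]])[0].astype(int)
        m=mask(ims[n],(2,90,40),(18,255,255),(u-r,v-r,u+r,v+r))
        k,l,s,_=cv2.connectedComponentsWithStats(m);m=(l==1+s[1:,4].argmax()).astype(np.uint8)*255;ms[n]=m
    for sub in(('top',),('scene',),('top','scene')):
        p,e=boxfit(ims,{n:ms[n] for n in sub},c0,[YAW,YAW+.35,YAW+.7,YAW-.35],np.array([.044,.044,.05]),.08)
        print('carton',sub,p[:2].round(4),'riser',toR(p[:2])[0].round(4),'yaw rel',(np.degrees(p[2]-YAW)%90).round(1),'err',round(e,3))
E
python3 - <<'E'
from h import *
carton('0',(.588,-.121),30)
print('goto',(toW([[-.062,-.158]])[0]-[.2783,-.559])/.05)
E
```

```text
carton ('top',) [ 0.5931 -0.1242] riser [ 0.0075 -0.1619] yaw rel 16.5 err 0.025
carton ('scene',) [ 0.593  -0.1273] riser [ 0.0069 -0.165 ] yaw rel 16.0 err 0.023
carton ('top', 'scene') [ 0.5937 -0.1257] riser [ 0.0078 -0.1635] yaw rel 18.0 err 0.127
goto [4.91148047 8.5569523 ]
```

```bash
python3 -m jog '{"offset":[[0.45,0.78,0],[0.45,0.78,0],[0.45,0.78,0],[0.45,0.78,0],[0.45,0.78,0],[0.45,0.78,0],[0.45,0.78,0],[0.45,0.78,0],[0.45,0.78,0],[0.45,0.78,0],[0.41,0.72,0],[0,0,0]],"angular":[[0,0,-0.3],[0,0,-0.3],[0,0,-0.3],[0,0,-0.3],[0,0,-0.3],[0,0,-0.3],[0,0,-0.3],[0,0,-0.3],[0,0,-0.3],[0,0,-0.2],[0,0,0],[0,0,0]],"jaw":[20,20,20,20,20,20,20,20,20,20,20,20]}'
python3 - <<'E'
from h import *
st()
E
```

```text
time: 1.3
tool_pos: [0.5252, -0.1295, 0.2307]
tool_rot: [0.058, -0.058, 0.705, -0.704]
contact_force: [1.0, 0.0, -1.1]
gripper_width: 0.234
t 1.3 tcp [ 0.5252 -0.1295  0.2307] riser [-0.0605 -0.1566] y [-0.     0.002 -1.   ] jaw yaw rel riser x -89.6 F [ 1.   0.  -1.1] g 0.234 q6 1.03
```

```bash
python3 -m jog '{"offset":[[0.02,-0.1,-0.5],[0,0,-0.5],[0,0,-0.5],[0,0,-0.5],[0,0,-0.5],[0,0,-0.3],[0,0,-0.15],[0,0,0]],"angular":[[0,0,0],[0,0,0],[0,0,0],[0,0,0],[0,0,0],[0,0,0],[0,0,0],[0,0,0]],"jaw":[20,20,20,20,20,20,20,20]}'
python3 - <<'E'
from h import *
st()
for n in("scene","top"): cv2.imwrite(f"pics/{n}1.png",manip.grab_frame(n))
a=cv2.imread('pics/top1.png')[115:265,290:430];b=cv2.imread('pics/scene1.png')[150:300,180:320]
cv2.imwrite('pics/c1.png',cv2.resize(np.hstack([a,b]),None,fx=2.8,fy=2.8,interpolation=2))
E
```

```text
time: 2.1
tool_pos: [0.5243, -0.1385, 0.0829]
tool_rot: [0.055, -0.056, 0.705, -0.705]
contact_force: [0.5, 0.5, 0.3]
gripper_width: 0.235
t 2.1 tcp [ 0.5243 -0.1385  0.0829] riser [-0.0627 -0.1654] y [-0.002  0.001 -1.   ] jaw yaw rel riser x -89.96 F [0.5 0.5 0.3] g 0.235 q6 1.02
```

View pics/c1.png

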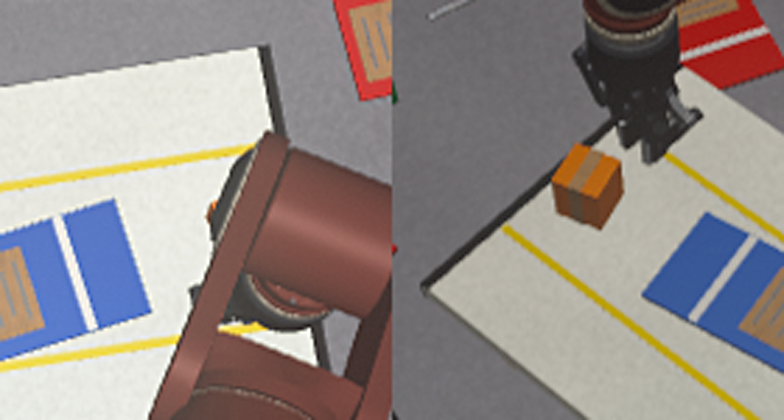

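```bash
python3 -m jog '{"offset":[[0.2,0.032,0],[0.2,0.032,0],[0.1,0.016,0],[0.1,0.016,0],[0.1,0.016,0],[0.1,0.016,0],[0.1,0.016,0],[0.1,0.016,0],[0.1,0.016,0],[0.1,0.016,0],[0.1,0.016,0],[0.1,0.016,0]],"angular":[[0,0,0],[0,0,0],[0,0,0],[0,0,0],[0,0,0],[0,0,0],[0,0,0],[0,0,0],[0,0,0],[0,0,0],[0,0,0],[0,0,0]],"jaw":[20,20,20,20,20,20,20,20,20,20,20,20]}'
python3 - <<'E'
from h import *
st()
for n in("scene","top"): cv2.imwrite(f"pics/{n}2.png",manip.grab_frame(n))
a=cv2.imread('pics/top2.png')[115:265,290:430];b=cv2.imread('pics/scene2.png')[150:300,180:320]
cv2.imwrite('pics/c2.png',cv2.resize(np.hstack([a,b]),None,fx=2.8,fy=2.8,interpolation=2))
E
```

```text
time: 3.4
tool_pos: [0.5954, -0.1273, 0.0838]
tool_rot: [0.056, -0.056, 0.705, -0.705]
contact_force: [-1.2, 0.1, 0.5]
gripper_width: 0.232
t 3.4 tcp [ 0.5954 -0.1273  0.0838] riser [ 0.0092 -0.1654] y [-0.  0. -1.] jaw yaw rel riser x -89.94 F [-1.2  0.1  0.5] g 0.232 q6 1.08
```

View pics/c2.png

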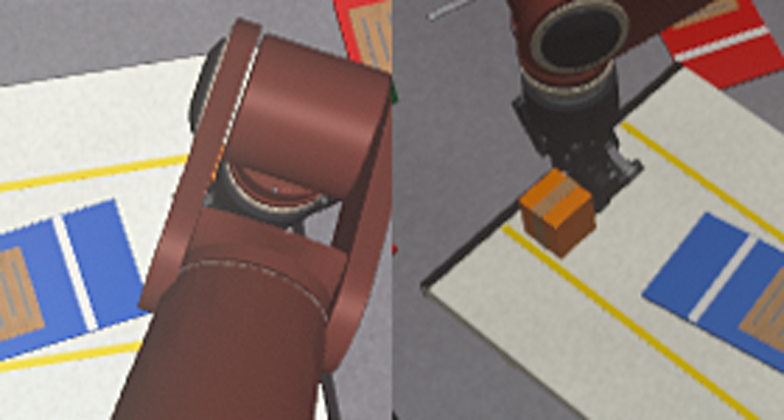

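```bash
python3 -m jog '{"offset":[[0.1,0.016,0],[0.1,0.016,0],[0.1,0.016,0],[0.1,0.016,0],[0.1,0.016,0],[0.1,0.016,0],[0.1,0.016,0],[0.1,0.016,0],[0.1,0.016,0],[0.1,0.016,0],[0.1,0.016,0],[0.1,0.016,0]],"angular":[[0,0,0],[0,0,0],[0,0,0],[0,0,0],[0,0,0],[0,0,0],[0,0,0],[0,0,0],[0,0,0],[0,0,0],[0,0,0],[0,0,0]],"jaw":[20,20,20,20,20,20,20,20,20,20,20,20]}'
python3 - <<'E'
from h import *
s,_=st()
for n in("scene","top"): cv2.imwrite(f"pics/{n}3.png",manip.grab_frame(n))
a=cv2.imread('pics/top3.png')[115:265,290:430];b=cv2.imread('pics/scene3.png')[150:300,170:310]
cv2.imwrite('pics/c3.png',cv2.resize(np.hstack([a,b]),None,fx=2.8,fy=2.8,interpolation=2))
c=toW([[toR(s['tool_pos'])[0,0]+.035,-.163]])[0]
im=cv2.imread('pics/scene3.png');u,v=proj('scene',[[*c,.105]])[0].astype(int)
m=mask(im,(2,90,40),(18,255,255),(u-30,v-30,u+30,v+30))
k,l,q,_=cv2.connectedComponentsWithStats(m);m=(l==1+q[1:,4].argmax()).astype(np.uint8)*255
p,e=boxfit(None,{'scene':m},c,[YAW,YAW+.2,YAW+.4],np.array([.044,.044,.05]),.08)
print(toR(p[:2]),np.degrees(p[2]-YAW),e)
E
```

```text
time: 4.7
tool_pos: [0.6554, -0.1176, 0.0838]
tool_rot: [0.056, -0.056, 0.705, -0.705]
contact_force: [-1.3, -0.6, -0.2]
gripper_width: 0.231
t 4.7 tcp [ 0.6554 -0.1176  0.0838] riser [ 0.07   -0.1652] y [-0.  0. -1.] jaw yaw rel riser x -89.94 F [-1.3 -0.6 -0.2] g 0.231 q6 1.12
[[ 0.10258654 -0.16582232]] 2.7762806736603722 0.034874290348742905
```

View pics/c3.png

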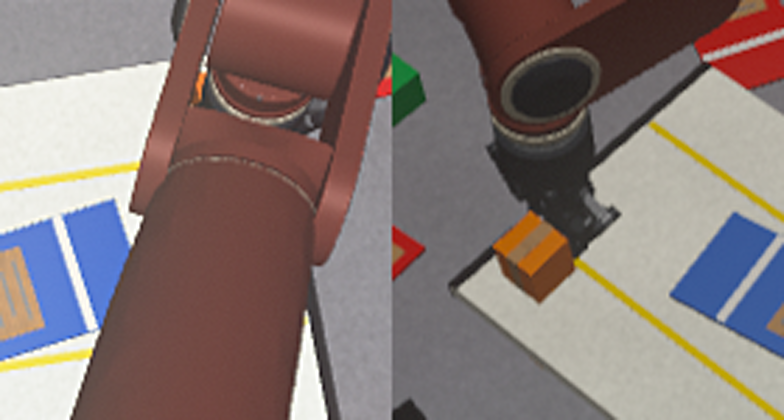

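```bash
python3 -m jog '{"offset":[[0.1,0.016,0],[0.1,0.016,0],[0.1,0.016,0],[0,0,0],[-0.2,-0.032,0],[-0.4,-0.064,0],[0,0,0.5],[0,0,0.9],[0,0,0.9],[0,0,0.6],[0,0,0]],"angular":[[0,0,0],[0,0,0],[0,0,0],[0,0,0],[0,0,0],[0,0,0],[0,0,0],[0,0,0],[0,0,0],[0,0,0],[0,0,0]],"jaw":[20,20,20,20,20,20,20,20,20,20,20]}'
python3 - <<'E'
from h import *
st()
print((toW([[0.005,.11]])[0]-manip.state()['tool_pos'][:2])/.05)
E
```

```text
time: 5.9
tool_pos: [0.6423, -0.1211, 0.2364]
tool_rot: [-0.06, 0.052, -0.703, 0.706]
contact_force: [-0.2, -0.4, 0.6]
gripper_width: 0.237
t 5.9 tcp [ 0.6423 -0.1211  0.2364] riser [ 0.0566 -0.1666] y [ 0.011 -0.004 -1.   ] jaw yaw rel riser x -89.95 F [-0.2 -0.4  0.6] g 0.237 q6 1.11
[-1.8838867  5.3027761]
```

```bash
python3 -m jog '{"offset":[[-0.2,0.42,0],[-0.2,0.42,0],[-0.2,0.42,0],[-0.2,0.42,0],[-0.2,0.42,0],[-0.2,0.42,0],[-0.2,0.42,0],[-0.2,0.42,0],[-0.2,0.42,0],[-0.2,0.42,0],[-0.2,0.42,0],[-0.27,0.4,0]],"angular":[[0,0,1],[0,0,1],[0,0,1],[0,0,1],[0,0,1],[0,0,1],[0,0,1],[0,0,1],[0,0,1],[0,0,1],[0,0,1],[0,0,1]],"jaw":[50,50,50,50,50,50,50,50,50,50,50,50]}'
python3 -m jog '{"offset":[[0,0,0],[0,0,0],[0,0,-0.5],[0,0,-0.5],[0,0,-0.4],[0,0,0],[0,0,0]],"angular":[[0,0,1],[0,0,1],[0,0,1],[0,0,1],[0,0,0.44],[0,0,0],[0,0,0]],"jaw":[50,50,50,50,50,50,50]}'
python3 - <<'E'
from h import *
s,_=st()
for n in("scene","top"): cv2.imwrite(f"pics/{n}4.png",manip.grab_frame(n))
a=cv2.imread('pics/top4.png')[115:315,190:430];b=cv2.imread('pics/scene4.png')[160:360,180:420]
cv2.imwrite('pics/c4.png',cv2.resize(np.hstack([a,b]),None,fx=1.65,fy=1.65,interpolation=2))
E
```

```text
time: 7.1
tool_pos: [0.5151, 0.1314, 0.2273]
tool_rot: [0.46, -0.461, 0.537, -0.536]
contact_force: [0.3, 0.3, 0.5]
gripper_width: 0.583
time: 7.8
tool_pos: [0.5157, 0.1307, 0.158]
tool_rot: [-0.57, 0.571, -0.418, 0.417]
contact_force: [0.8, -0.1, 1.2]
gripper_width: 0.588
t 7.8 tcp [0.5157 0.1307 0.158 ] riser [-0.0292  0.1019] y [-0.002 -0.    -1.   ] jaw yaw rel riser x 8.64 F [ 0.8 -0.1  1.2] g 0.588 q6 -0.2
```

View pics/c4.png

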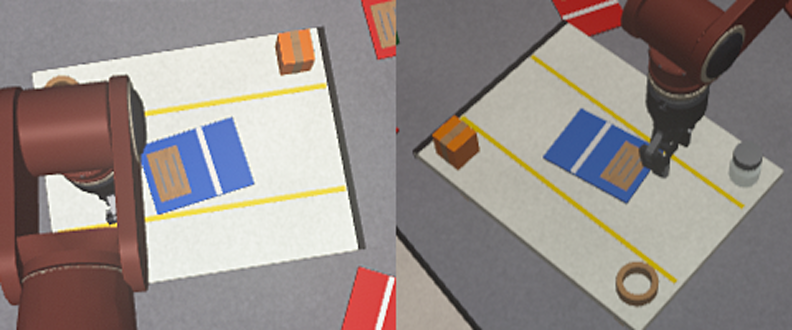

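```bash
python3 - <<'E'
from h import *
carton('4',toW([[.118,-.166]])[0],30)
im=cv2.imread('pics/top4.png')
P=proj('top',np.c_[toW([[.078,-.21],[.078,.21]]),[.08,.08]]);print(P)
E
python3 -m jog '{"offset":[[0,0,-0.5],[0,0,-0.5],[0,0,-0.4],[0,0,-0.1],[0,0,0],[0,0,-0.02],[0,0,-0.02]],"angular":[[0,0,0],[0,0,0],[0,0,0],[0,0,0],[0,0,0],[0,0,0],[0,0,0]],"jaw":[50,50,50,50,50,50,50]}'
```

```text
carton ('top',) [ 0.704  -0.1064] riser [ 0.1198 -0.1618] yaw rel 0.6 err 0.018
carton ('scene',) [ 0.7036 -0.1093] riser [ 0.119  -0.1646] yaw rel 0.4 err 0.028
carton ('top', 'scene') [ 0.7041 -0.1071] riser [ 0.1197 -0.1625] yaw rel 0.3 err 0.118
[[390.68616661 163.76016672]
 [211.72145155 191.88335189]]
time: 8.6
tool_pos: [0.5178, 0.131, 0.0836]
tool_rot: [0.572, -0.57, 0.416, -0.418]
contact_force: [-0.3, 0.4, 0.2]
gripper_width: 0.583
```

Carton is at riser x = +0.119 m, so its inner face (0.097) is well past the stripe's 0.078. Now feel for the shelf with the fingertips.

```bash
J='{"offset":[[0,0,-0.02],[0,0,-0.02],[0,0,0]],"angular":[[0,0,0],[0,0,0],[0,0,0]],"jaw":[50,50,50]}'; python3 -m jog '{"offset":[[0,0,-0.02],[0,0,-0.02],[0,0,0]],"angular":[[0,0,0],[0,0,0],[0,0,0]],"jaw":[50,50,50]}'
```

```text
time: 8.9
tool_pos: [0.5165, 0.1309, 0.0799]
tool_rot: [0.571, -0.571, 0.417, -0.417]
contact_force: [0.3, -0.1, -0.2]
gripper_width: 0.586
```

```bash
python3 -m jog '{"offset":[[0,0,-0.02],[0,0,0]],"angular":[[0,0,0],[0,0,0]],"jaw":[50,50]}'
```

```text
time: 9.1
tool_pos: [0.5163, 0.1309, 0.0786]
tool_rot: [-0.571, 0.571, -0.417, 0.417]
contact_force: [-0.0, 0.3, 0.5]
gripper_width: 0.586
```

```bash
python3 -m jog '{"offset":[[0,0,-0.02],[0,0,0]],"angular":[[0,0,0],[0,0,0]],"jaw":[50,50]}'
```

```text
time: 9.3
tool_pos: [0.5164, 0.1309, 0.0776]
tool_rot: [-0.571, 0.571, -0.417, 0.417]
contact_force: [0.1, -0.5, 0.2]
gripper_width: 0.587
```

```bash
python3 -m jog '{"offset":[[0,0,-0.02],[0,0,0]],"angular":[[0,0,0],[0,0,0]],"jaw":[50,50]}'
```

```text
time: 9.5
tool_pos: [0.5166, 0.1309, 0.077]
tool_rot: [0.571, -0.571, 0.417, -0.417]
contact_force: [-0.6, -0.6, 1.4]
gripper_width: 0.589
```

```bash
python3 -m jog '{"offset":[[0,0,-0.02],[0,0,0]],"angular":[[0,0,0],[0,0,0]],"jaw":[50,50]}'
```

```text
time: 9.7
tool_pos: [0.5166, 0.1309, 0.0769]
tool_rot: [-0.571, 0.571, -0.417, 0.417]
contact_force: [-3.8, 0.2, 7.1]
gripper_width: 0.585
```

```bash
python3 -m jog '{"offset":[[0,0,-0.02],[0,0,0]],"angular":[[0,0,0],[0,0,0]],"jaw":[50,50]}'
```

```text
time: 9.9
tool_pos: [0.5167, 0.1309, 0.0769]
tool_rot: [-0.571, 0.571, -0.417, 0.417]
contact_force: [-6.9, -0.9, 12.0]
gripper_width: 0.586
```

```bash
python3 -m jog '{"offset":[[0,0,-0.02],[0,0,0]],"angular":[[0,0,0],[0,0,0]],"jaw":[50,50]}'
```

```text
time: 10.1
tool_pos: [0.5168, 0.1309, 0.0769]
tool_rot: [-0.571, 0.571, -0.417, 0.417]
contact_force: [-9.1, -0.4, 18.1]
gripper_width: 0.587
```

```bash
python3 -m jog '{"offset":[[0,0,0.1],[0,0,0],[0,0,0]],"angular":[[0,0,0],[0,0,0],[0,0,0]],"jaw":[50,50,50]}'
python3 - <<'E'
from h import *
s,M=st()
# board estimate from both early and latest top image
for t in('0','4'):
    im=cv2.imread(f'pics/top{t}.png');B=mask(im,(100,100,60),(130,255,255),(195,115,425,305))
    if t=='0': 
        w=ray('top',np.argwhere(B>0)[:,::-1],.086)[:,:2].astype(np.float32);r=cv2.minAreaRect(w);print(r,toR(r[0]))
im=cv2.imread('pics/scene0.png');B=mask(im,(100,100,60),(130,255,255),(260,215,350,290))
w=ray('scene',np.argwhere(B>0)[:,::-1],.086)[:,:2].astype(np.float32);r=cv2.minAreaRect(w);print('scene',r,toR(r[0]))
E
```

```text
time: 10.4
tool_pos: [0.5164, 0.1309, 0.0785]
tool_rot: [-0.571, 0.571, -0.417, 0.417]
contact_force: [0.3, 0.3, -0.0]
gripper_width: 0.582
t 10.4 tcp [0.5164 0.1309 0.0785] riser [-0.0284  0.102 ] y [-0. -0. -1.] jaw yaw rel riser x 8.7 F [ 0.3  0.3 -0. ] g 0.582 q6 -0.2
((0.5487531423568726, 0.03129865974187851), (0.09829005599021912, 0.13814777135849), 17.779552459716797) [[-0.01201986 -0.00143916]]
scene ((0.5511636734008789, 0.02958352118730545), (0.09895431250333786, 0.13897117972373962), 17.72368621826172) [[-0.00990724 -0.00351019]]
```

```bash
python3 -m jog '{"offset":[[0.049,-0.152,0],[0.049,-0.152,0],[0.03,-0.095,0],[0.03,-0.095,0],[0.03,-0.095,0],[0.03,-0.095,0],[0.03,-0.095,0],[0.03,-0.095,0],[0.03,-0.095,0],[0.03,-0.095,0],[0.03,-0.095,0],[0.03,-0.095,0]],"angular":[[0,0,0],[0,0,0],[0,0,0],[0,0,0],[0,0,0],[0,0,0],[0,0,0],[0,0,0],[0,0,0],[0,0,0],[0,0,0],[0,0,0]],"jaw":[50,50,50,50,50,50,50,50,50,50,50,50]}'
cat >> h.py <<'E'
def look(tag):
    for n in("scene","top"): cv2.imwrite(f"pics/{n}{tag}.png",manip.grab_frame(n))
    a=cv2.imread(f'pics/top{tag}.png')[115:315,190:430];b=cv2.imread(f'pics/scene{tag}.png')[160:360,180:420]
    cv2.imwrite(f'pics/c{tag}.png',cv2.resize(np.hstack([a,b]),None,fx=1.65,fy=1.65,interpolation=2))
E
python3 - <<'E'
from h import *
st();look('5')
E
```

```text
time: 11.6
tool_pos: [0.5365, 0.0678, 0.0788]
tool_rot: [0.571, -0.571, 0.417, -0.417]
contact_force: [-0.0, 1.5, -0.3]
gripper_width: 0.588
t 11.6 tcp [0.5365 0.0678 0.0788] riser [-0.0184  0.0365] y [-0.  0. -1.] jaw yaw rel riser x 8.7 F [-0.   1.5 -0.3] g 0.588 q6 -0.32
```

View pics/c5.png

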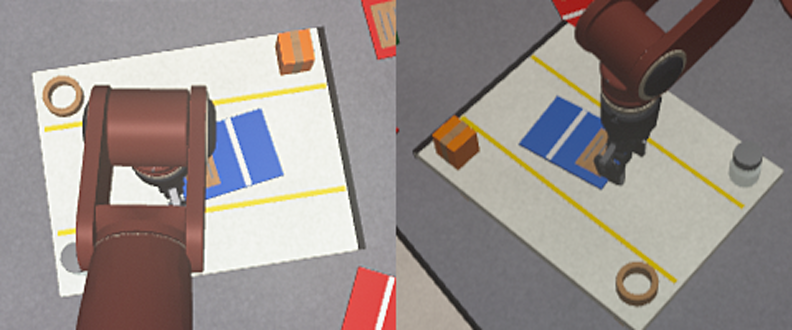

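```bash
python3 -m jog '{"offset":[[0.03,-0.095,0],[0.03,-0.095,0],[0.03,-0.095,0],[0.03,-0.095,0],[0.03,-0.095,0],[0.03,-0.095,0],[0.03,-0.095,0]],"angular":[[0,0,0],[0,0,0],[0,0,0],[0,0,0],[0,0,0],[0,0,0],[0,0,0]],"jaw":[50,50,50,50,50,50,50]}'
python3 -m jog '{"offset":[[0.022,-0.077,0],[0.02,-0.078,0],[0.02,-0.078,0],[0.018,-0.078,0],[0.018,-0.078,0],[0.016,-0.079,0],[0.016,-0.079,0],[0.012,-0.079,0],[0.012,-0.079,0],[0.012,-0.079,0]],"angular":[[0,0,-0.145],[0,0,-0.145],[0,0,-0.145],[0,0,-0.145],[0,0,-0.145],[0,0,-0.145],[0,0,-0.145],[0,0,-0.145],[0,0,-0.145],[0,0,-0.145]],"jaw":[50,50,50,50,50,50,50,50,50,50]}'
python3 - <<'E'
from h import *
st();look('6')
E
```

```text
time: 12.4
tool_pos: [0.547, 0.0346, 0.0789]
tool_rot: [0.571, -0.571, 0.417, -0.417]
contact_force: [-0.5, 0.9, 1.4]
gripper_width: 0.587
time: 13.4
tool_pos: [0.5552, -0.0046, 0.0788]
tool_rot: [-0.537, 0.537, -0.46, 0.46]
contact_force: [0.1, 0.4, 0.5]
gripper_width: 0.588
t 13.4 tcp [ 0.5552 -0.0046  0.0788] riser [-0.0113 -0.0379] y [-0.  0. -1.] jaw yaw rel riser x -0.07 F [0.1 0.4 0.5] g 0.588 q6 -0.3
```

View pics/c6.png

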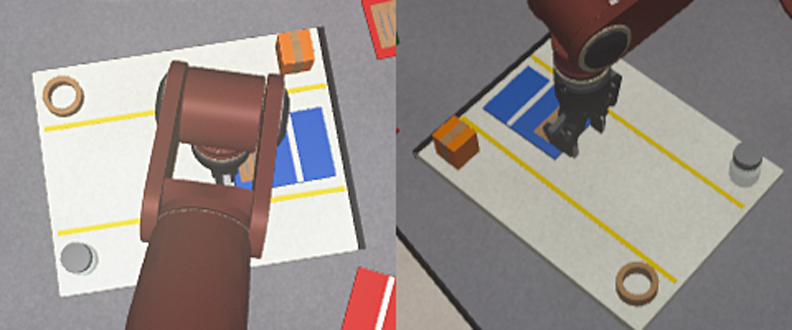

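```bash
python3 -m jog '{"offset":[[0.0155,-0.099,0],[0.0155,-0.099,0],[0.0155,-0.099,0],[0.0155,-0.099,0],[0.0155,-0.099,0],[0.0155,-0.099,0],[0.0155,-0.099,0],[0.0155,-0.099,0],[0.0155,-0.099,0],[0.0155,-0.099,0],[0.0155,-0.099,0],[0,0,0]],"angular":[[0,0,0],[0,0,0],[0,0,0],[0,0,0],[0,0,0],[0,0,0],[0,0,0],[0,0,0],[0,0,0],[0,0,0],[0,0,0],[0,0,0]],"jaw":[50,50,50,50,50,50,50,50,50,50,50,50]}'
python3 - <<'E'
from h import *
st();look('7')
for n in('top','scene'):
    im=cv2.imread(f'pics/{n}7.png');c=proj(n,[[*toW([[0,-.21]])[0],.083]])[0].astype(int)
    a=im[c[1]-45:c[1]+45,c[0]-60:c[0]+60];cv2.imwrite(f'pics/z7{n}.png',cv2.resize(a,None,fx=6,fy=6,interpolation=2));print(n,c)
E
```

```text
time: 14.7
tool_pos: [0.5639, -0.0594, 0.0789]
tool_rot: [-0.537, 0.538, -0.459, 0.46]
contact_force: [1.1, 0.5, -0.1]
gripper_width: 0.589
t 14.7 tcp [ 0.5639 -0.0594  0.0789] riser [-0.0112 -0.0934] y [ 0. -0. -1.] jaw yaw rel riser x -0.03 F [ 1.1  0.5 -0.1] g 0.589 q6 -0.39
top [397 195]
scene [239 209]
```

View pics/z7top.png

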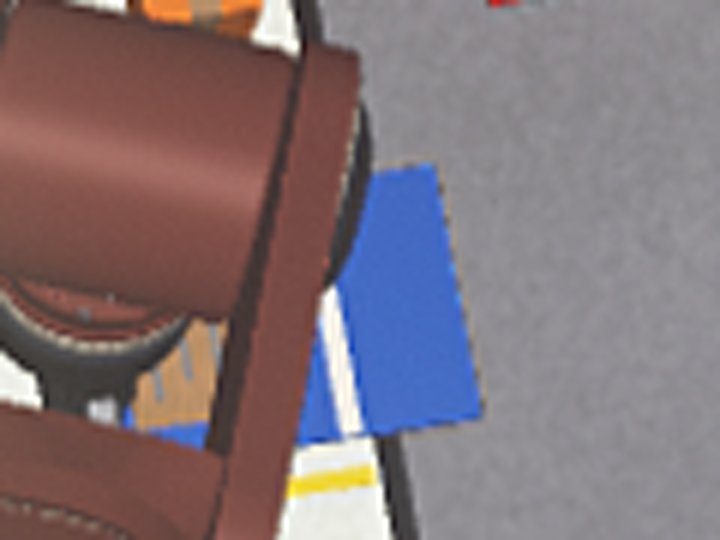

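View pics/z7scene.png

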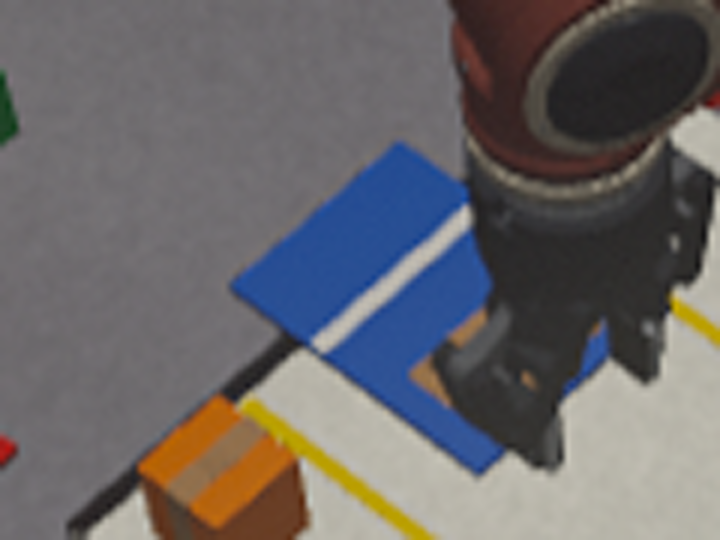

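```bash
cat >> h.py <<'E'
from scipy.ndimage import map_coordinates
def prof(n,im,x,ys,z,chan=None):
    q=proj(n,np.c_[toW(np.c_[np.full(len(ys),x),ys]),np.full(len(ys),z)])
    g=im.astype(float); g=g.mean(2) if chan is None else g[:,:,chan]
    return map_coordinates(g,[q[:,1],q[:,0]],order=1)
def cross(ys,p):  # steepest position
    d=np.gradient(np.convolve(np.pad(p,4,'edge'),np.ones(9)/9,'valid'));return d
E
python3 - <<'E'
from h import *
ys=np.arange(-.235,-.18,.0005)
for n in('top','scene'):
    m=manip.camera_model(n);R=cv2.Rodrigues(m['rvec'])[0];print(n,'cam at riser',toR((-R.T@m['tvec'])[:2]),(-R.T@m['tvec'])[2])
    im=cv2.imread(f'pics/{n}0.png');A=[]
    for x in np.r_[np.arange(-.15,-.09,.006),np.arange(.09,.15,.006)]:
        p=prof(n,im,x,ys,.08);
        if n=='scene' and x==0: pass
        d=cross(ys,p);i=d.argmax();j=d[:max(i,1)].argmin() if i>2 else 0
        A.append((x,ys[i],ys[j]))
    A=np.array(A);print(n,'trim inner',np.median(A[:10,1]),np.median(A[10:,1]),'rim',np.median(A[:10,2]),np.median(A[10:,2]))
    xs=np.arange(-.1,.1,.0005)
    B=[]
    for y in np.arange(-.19,-.1,.01):
        q=proj(n,np.c_[toW(np.c_[xs,np.full(len(xs),y)]),np.full(len(xs),.08)]);g=im.astype(float)
        b=map_coordinates(g[:,:,2]-g[:,:,0],[q[:,1],q[:,0]],order=1)
        for s in(-1,1):
            k=(abs(xs-s*.074)<.015);B.append((s,(xs[k]*np.clip(b[k]-40,0,None)).sum()/np.clip(b[k]-40,0,None).sum()))
    B=np.array(B);print('stripes',np.median(B[B[:,0]<0,1]),np.median(B[B[:,0]>0,1]))
    im=cv2.imread(f'pics/{n}7.png')
    print('line y:')
    for x in np.arange(-.055,.06,.01):
        yy=np.arange(-.225,-.17,.0005);q=proj(n,np.c_[toW(np.c_[np.full(len(yy),x),yy]),np.full(len(yy),.086)])
        f=lambda c:map_coordinates(im[:,:,c].astype(float),[q[:,1],q[:,0]],order=1)
        r=f(2);w=np.clip(r-110,0,None)*(f(0)>100);print(round(x,3),((w*yy).sum()/w.sum()).round(4) if w.sum()>300 else None,int(r.max()),end=' | ')
    yl=np.arange(-.27,-.225,.0005);print('\nlead:')
    for x in np.arange(-.055,.06,.01):
        q=proj(n,np.c_[toW(np.c_[np.full(len(yl),x),yl]),np.full(len(yl),.086)])
        f=map_coordinates((im[:,:,0].astype(float)-im[:,:,2]),[q[:,1],q[:,0]],order=1);d=cross(yl,f);print(round(x,3),yl[d.argmax()].round(4),int(f.max()),end=' | ')
    print('\nsides:')
    xl=np.arange(-.08,.08,.0005)
    for y in(-.24,-.225,-.21):
        q=proj(n,np.c_[toW(np.c_[xl,np.full(len(xl),y)]),np.full(len(xl),.086)])
        f=map_coordinates((im[:,:,0].astype(float)-im[:,:,2]),[q[:,1],q[:,0]],order=1);d=cross(xl,f);print(y,xl[d.argmax()].round(4),xl[d.argmin()].round(4),end=' | ')
    print()
E
```

```text
top cam at riser [[-0.19968255 -0.00303304]] 1.0718497384448118
top trim inner -0.20299999999999996 -0.20299999999999996 rim -0.21274999999999997 -0.21299999999999997
stripes -0.07464281586052665 0.07342063918160772
line y:
-0.055 -0.1944 254 | -0.045 -0.1942 254 | -0.035 -0.1943 245 | -0.025 -0.1946 247 | -0.015 -0.1942 249 | -0.005 -0.1954 247 | 0.005 None 123 | 0.015 None 126 | 0.025 None 130 | 0.035 None 159 | 0.045 None 161 | 0.055 None 150 | 
lead:
-0.055 -0.243 134 | -0.045 -0.244 131 | -0.035 -0.244 130 | -0.025 -0.244 130 | -0.015 -0.244 137 | -0.005 -0.2435 134 | 0.005 -0.243 131 | 0.015 -0.244 130 | 0.025 -0.244 129 | 0.035 -0.244 137 | 0.045 -0.25 2 | 0.055 -0.243 2 | 
sides:
-0.24 -0.061 0.0395 | -0.225 -0.061 0.0395 | -0.21 -0.0615 0.016 | 
scene cam at riser [[0.57299349 0.50960777]] 1.3210003304343951
scene trim inner -0.20599999999999996 -0.20599999999999996 rim -0.21599999999999997 -0.21599999999999997
stripes -0.07435120084470863 0.07377520175103193
line y:
-0.055 None 60 | -0.045 -0.1977 187 | -0.035 -0.1973 187 | -0.025 -0.1971 188 | -0.015 -0.1975 186 | -0.005 -0.1971 187 | 0.005 -0.1974 187 | 0.015 -0.1974 186 | 0.025 -0.1972 187 | 0.035 -0.1974 187 | 0.045 -0.1858 188 | 0.055 -0.1865 184 | 
lead:
-0.055 -0.247 113 | -0.045 -0.246 112 | -0.035 -0.2465 114 | -0.025 -0.246 110 | -0.015 -0.2465 115 | -0.005 -0.2465 110 | 0.005 -0.246 110 | 0.015 -0.247 110 | 0.025 -0.246 109 | 0.035 -0.2465 113 | 0.045 -0.242 1 | 0.055 -0.2385 0 | 
sides:
-0.24 -0.059 0.0405 | -0.225 -0.059 0.041 | -0.21 -0.0595 0.041 |
```

```bash
python3 -m jog '{"offset":[[0.008,-0.05,0],[0.008,-0.05,0],[0.008,-0.05,0],[0.008,-0.05,0],[0.008,-0.05,0],[0.008,-0.05,0],[0.006,-0.035,0],[0,0,0],[0,0,0]],"angular":[[0,0,0],[0,0,0],[0,0,0],[0,0,0],[0,0,0],[0,0,0],[0,0,0],[0,0,0],[0,0,0]],"jaw":[50,50,50,50,50,50,50,50,50]}'
cat > meas.py <<'E'
import sys
from h import *
t=sys.argv[1];st();look(t)
for n,rim in(('top',-.2129),('scene',-.216)):
    im=cv2.imread(f'pics/{n}{t}.png');L=[];E=[]
    for x in np.arange(-.05,.035,.01):
        yy=np.arange(-.235,-.18,.0005);q=proj(n,np.c_[toW(np.c_[np.full(len(yy),x),yy]),np.full(len(yy),.086)])
        f=lambda c:map_coordinates(im[:,:,c].astype(float),[q[:,1],q[:,0]],order=1)
        r=f(2);w=np.clip(r-110,0,None)*(f(0)>100)
        if w.sum()>300: L.append((x,(w*yy).sum()/w.sum()))
        yl=np.arange(-.29,-.24,.0005);q=proj(n,np.c_[toW(np.c_[np.full(len(yl),x),yl]),np.full(len(yl),.086)])
        g=map_coordinates((im[:,:,0].astype(float)-im[:,:,2]),[q[:,1],q[:,0]],order=1);d=cross(yl,g)
        if g.max()>80:E.append((x,yl[d.argmax()]))
    xl=np.arange(-.08,.08,.0005);q=proj(n,np.c_[toW(np.c_[xl,np.full(len(xl),-.245)]),np.full(len(xl),.086)])
    g=map_coordinates((im[:,:,0].astype(float)-im[:,:,2]),[q[:,1],q[:,0]],order=1);d=cross(xl,g)
    L=np.array(L);E=np.array(E)
    print(n,'line short of rim mm',((np.median(L[:,1])-rim)*1e3).round(2) if len(L) else None,'lead-based',((np.median(E[:,1])+.05-rim)*1e3).round(2),'tilt deg',np.degrees(np.polyfit(*E.T,1)[0]).round(2),(np.degrees(np.polyfit(*L.T,1)[0]).round(2) if len(L)>2 else None),'sides',xl[d.argmax()],xl[d.argmin()])
E
python3 meas.py 8
```

```text
time: 15.7
tool_pos: [0.5664, -0.0757, 0.0787]
tool_rot: [-0.538, 0.538, -0.459, 0.459]
contact_force: [0.1, 0.6, -0.4]
gripper_width: 0.585
t 15.7 tcp [ 0.5664 -0.0757  0.0787] riser [-0.0113 -0.1099] y [-0. -0. -1.] jaw yaw rel riser x -0.0 F [ 0.1  0.6 -0.4] g 0.585 q6 -0.42
top line short of rim mm 2.17 lead-based 2.9 tilt deg -0.05 -1.89 sides -0.060499999999999984 0.039000000000000104
scene line short of rim mm 2.33 lead-based 3.0 tilt deg -0.0 -0.14 sides -0.05899999999999998 0.040500000000000105
```

```bash
python3 -m jog '{"offset":[[0.004,-0.025,0],[0.004,-0.022,0],[0,0,0],[0,0,0]],"angular":[[0,0,0],[0,0,0],[0,0,0],[0,0,0]],"jaw":[50,50,50,50]}'
python3 meas.py 9
```

```text
time: 16.2
tool_pos: [0.5668, -0.0779, 0.0788]
tool_rot: [-0.538, 0.538, -0.459, 0.459]
contact_force: [-0.4, 0.7, -0.5]
gripper_width: 0.586
t 16.2 tcp [ 0.5668 -0.0779  0.0788] riser [-0.0113 -0.1121] y [-0. -0. -1.] jaw yaw rel riser x 0.0 F [-0.4  0.7 -0.5] g 0.586 q6 -0.42
top line short of rim mm 0.06 lead-based 0.9 tilt deg 0.0 -2.82 sides -0.060499999999999984 0.0380000000000001
scene line short of rim mm 0.36 lead-based 1.0 tilt deg 0.14 -0.21 sides -0.05899999999999998 0.040500000000000105
```

```bash
python3 -m jog '{"offset":[[-0.015,0.1,0],[-0.06,0.39,0],[0,0,0.5],[0,0,0.9],[0,0,0.9],[-0.1,0.8,0.3],[-0.1,0.8,0],[-0.1,0.8,0],[-0.1,0.8,0],[0,0,0],[0,0,0]],"angular":[[0,0,0],[0,0,0],[0,0,0],[0,0,0],[0,0,0],[0,0,0],[0,0,0],[0,0,0],[0,0,0],[0,0,0],[0,0,0]],"jaw":[50,50,50,50,50,50,50,50,50,50,50]}'
python3 meas.py 10
python3 - <<'E'
from h import *
carton('10',toW([[.118,-.166]])[0],30)
E
```

```text
time: 17.4
tool_pos: [0.5428, 0.1074, 0.2088]
tool_rot: [-0.538, 0.538, -0.459, 0.459]
contact_force: [-0.6, 0.1, -0.1]
gripper_width: 0.587
t 17.4 tcp [0.5428 0.1074 0.2088] riser [-0.006   0.0747] y [ 0.    -0.001 -1.   ] jaw yaw rel riser x 0.12 F [-0.6  0.1 -0.1] g 0.587 q6 -0.1
top line short of rim mm 0.25 lead-based 0.9 tilt deg 0.0 0.07 sides -0.060499999999999984 0.039000000000000104
scene line short of rim mm 0.35 lead-based 1.0 tilt deg 0.14 0.02 sides -0.05899999999999998 0.040500000000000105
carton ('top',) [ 0.704  -0.1064] riser [ 0.1198 -0.1618] yaw rel 0.6 err 0.018
carton ('scene',) [ 0.7037 -0.1092] riser [ 0.119  -0.1644] yaw rel 89.0 err 0.022
carton ('top', 'scene') [ 0.704  -0.1068] riser [ 0.1198 -0.1621] yaw rel 0.6 err 0.107
```

View pics/c10.png

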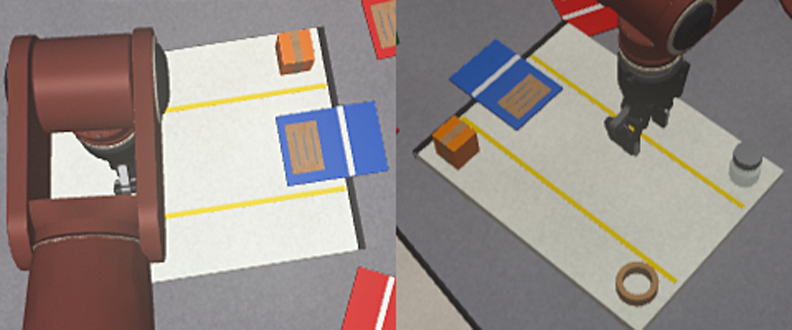

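```bash
python3 -c "
from plant import manip
print(manip.job_done())"
```

```text
the job is handed in; nothing more can be done
None
```

I pushed the carton out of the lane first, then pushed the board to the hand-over edge, and handed the job in at about 17.5 s of the 61 s allowed.

- **Carton:** I pushed it about 110 mm to the +x side with the fingers held low. It stands upright with its inner face about 97 mm from the lane's centre line; the stripe ends at 78 mm. Both cameras agree to about 3 mm.
- **Board:** I pushed it from its rear end with two fingers, squared it up, and slid it out over the edge. With the gripper withdrawn:
  - **Line to edge:** the white line is 0.3 mm short of the edge in both cameras. Measuring from the board's leading end instead gives about 0.9 mm short, which is a slight disagreement.
  - **Squareness:** the board is within 0.15° of square to the edge.
  - **Between the stripes:** it sits about 10 mm off-centre towards the -x stripe, still about 10 mm clear of it.
- **Everything else:** the tape roll and screw jar look unmoved in the last pictures. The arm stayed above the shelf area for the rest. I did not measure the pen cup, green pack, screwdriver or red pack again. The highest force I read was about 20 N, when the fingertips felt for the shelf surface. No check failed.

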